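Cross the analyser with the polariser

TASK

Cross the analyser with the polariser: with a fingertip, gently push the lever of the analyser (the ring mount next to the detector) round its scale to the mark a quarter turn, 90 degrees, from where the polariser's lever stands, to within a scale division of 5 degrees. Only push the lever, never pinch it between the fingers, and then take the hand away. Leave the polariser, the iris and the loose things on the table as they are.

Things in the scene. Friction and masses are not known exactly. Their poses are not given: they have to be found in the camera images.
- analyser_axis (a point): The analyser: fixed point on the ring's turning axis, in the plane in which its lever swings, 115 mm above the table. Its x axis is the turning axis (along the beam, from laser to detector), y is level and across the beam, z is up.
- analyser_lever (a point): middle of the grip of the analyser's lever, 55 mm from the turning axis; turns with the ring. Its z axis points outward along the lever, x is the turning axis. The lever is radial: a stem 6 thick from 19 to 39 mm from the axis, then a flat grip from 39 to 74, 9 thick in the direction of swing and 12 along the beam.
- analyser (a joint): angle of the analyser's lever, rad: 0 straight up, positive leaning to the -y side of point analyser_axis, negative to its +y side (right-handed about that point's x axis). Stops at -1.31 and 1.31. Friction about 0.06 N m (1 N at the grip); it stays where it is left.
- analyser_mount: The analyser's whole mount, black, next to the detector: carrier and post on the rail, fixed housing 56 dia, 14 thick (5 to 19 mm on the laser side of the lever's plane), turning ring 43 dia with dark film on its detector side. White marks every 5 deg on face and rim (longer each 15, longest at 0 and 45). Origin on the table under the housing's middle.
- polariser_axis (a point): The polariser: fixed point on the ring's turning axis, in the plane in which its lever swings, 115 mm above the table. Its x axis is the turning axis (along the beam, from laser to detector), y is level and across the beam, z is up.
- polariser_lever (a point): middle of the grip of the polariser's lever, 55 mm from the turning axis; turns with the ring. Its z axis points outward along the lever, x is the turning axis. The lever is radial: a stem 6 thick from 19 to 39 mm from the axis, then a flat grip from 39 to 74, 9 thick in the direction of swing and 12 along the beam.
- polariser (a joint): angle of the polariser's lever, rad: 0 straight up, positive leaning to the -y side of point polariser_axis, negative to its +y side (right-handed about that point's x axis). Stops at -1.31 and 1.31. Friction about 0.06 N m (1 N at the grip); it stays where it is left.
- polariser_mount: The polariser's whole mount, black, same build: carrier and post on the rail, fixed housing 56 dia, 14 thick (5 to 19 mm on the laser side of the lever's plane), turning ring 43 dia with dark film on its detector side. White marks every 5 deg on face and rim (longer each 15, longest at 0 and 45). Origin on the table under the housing's middle.
- analyser_left: one half of the analyser's lever, on its +y side (of point analyser_axis) when upright: the flank that would be touched when pushing the joint in the positive direction. Origin on the turning axis.
- analyser_right: the other half of the analyser's lever, on its -y side when upright: the flank touched when pushing the joint in the negative direction. Origin on the turning axis.
- rail: black optical rail 440 x 44 x 20 mm bolted to the table; origin under its middle, x along the beam. At its -x end a finned laser head, top 147 above the table; at its +x end the detector, a head 40 dia centred 115 above the table. The polariser and an iris stand between laser and analyser, in either order; mounts are 65 to 85 mm apart.
- iris_pin (a point): end of the short bare steel pin (46 from the beam) on the iris, a plain black round housing 52 dia with grey leaves and a small hole; not part of the job.
- carton: cardboard carton 90 x 75 x 60 (sizes in mm); a loose bystander, origin at its underside
- cleaner_bottle: small white bottle, 38 dia, 85 high (sizes in mm); a loose bystander, origin at its underside
- driver: screwdriver lying flat, 170 long (sizes in mm); a loose bystander, origin at its underside, at mid length
- lens_tube: black standing lens tube with a white cap, 33 dia, 58 high (sizes in mm); a loose bystander, origin at its underside
- spare_post: steel post 13 dia, 81 high, on a 31 dia foot (sizes in mm); a loose bystander, origin at its underside
- magnet_base: steel block 50 x 40 x 30 with a post and a small round lens holder, 97 high in all (sizes in mm); a loose bystander, origin at its underside
- terminal: dull red plug block 22 x 30 x 16 (sizes in mm); a loose bystander, origin at its underside

How it is judged:
By the outcome, as a careful person would: the job done as asked, in the order asked, and still so for the second after the job is handed in, with the robot touching nothing.
It also fails if it takes over 35 s, if anything falls off the work surface, if the arm or the gripper's body presses on something with over 40 N, if the wrist force passes 120 N, or if a joint passes its speed limit or range.

ROBOT

A 7-joint arm with a two-finger parallel gripper is mounted at the origin on the work surface. World frame = base frame: x ahead of the robot, y to its left, z up, the work surface at z = 0. Lengths are in mm, angles in rad, forces in N, time in s.
With the tool pointing down it reaches from about 425 to 925 mm from the base axis. Payload 6.8 kg.
Tool frame: the origin (TCP) lies at the very end of the fingers, on their centre line; the grasp point (between the pads) lies bot.grip_point_offset behind it (bot.grip_point_offset is the distance from the TCP to the grasp point, in mm); z points along the fingers, y is the line along which they close (so a half turn about z gives the same grasp; the last joint's range is limited). The gripper opens to 88 mm and grips with 3 to 60 N. Pads are 20 mm wide; open, the fingers measure 115 mm over their backs; the gripper's body (75 mm by 178 mm) begins 61 mm behind the grasp point.
Start: joints at [1.06, 0.477, 0.022, 1.555, -0.011, 1.109, -0.083], TCP at [264.608, -620.991, 222.664] pointing down, gripper open.
Joint ranges: [-2.96, 2.96], [-0.34, 2.1], [-1.41, 1.46], [0.24, 2.44], [-1.37, 4.51], [0.17, 1.92], [-2.96, 2.96]. Speed limits (rad/s): [2.39, 2.39, 3.14, 3.14, 3.14, 3.14, 3.14].

INTERFACE

Orientations are given as a unit quaternion [w, x, y, z].
In Python, from bench import bot, cams gives the robot as it stands.
- The arm moves only by the shell command python3 -m pendant 'ROWS'. ROWS is JSON, a list of rows, each a list of 3 entries, a list of its own where there are three numbers: the turn, a rotation vector about the world's x, y, z in rad, then the shift along the world's x, y, z in mm, then the closure in counts, from 0 (fully open) to 255 (shut). In form: [[[wx, wy, wz], [dx, dy, dz], hand], ...]. A call has 1 to 12 rows; each row is the pose to reach, as a shift and turn from the pose commanded when the call began; what a row does not reach only later rows make up. A row lasts 1/10 s, in which the tool goes at most 50 mm and 8.59 degrees, less where a joint would pass 70% of its speed; a pose out of reach is approached as far as the arm can. A call with a gripper value outside its range is refused whole. The fingers move at their own pace and stop on an object; the grip force is fixed at half the most. Time passes only in rows, so rows that repeat a pose let the fingers close. It gives the time, the measured TCP pose, the force, the opening and the grip force at its end, in the units of the state.
- bot.get_obs(): the state, without advancing time (a new reading comes with each control period).
- cams.camera(name): name is "scene" or "top" or "wrist"; returns a dict with "img" (420x560x3 uint8, red, green, blue), "z_map" (420x560 float32, mm along the optical axis (not along the pixel's ray), 0 where there is no reading), "vertical_fov" (degrees; the focal length in pixels is half the picture's height over the tangent of half this angle, whatever the lens; pixels are square), "cx", "cy" (the principal point, pixels), "dist" ([k1, k2, p1, p2, k3] as OpenCV has them; the pictures are not rectified), "xyz" and "rotation" of the camera in the world. Camera axes: x right, y up, looking along -z (the intrinsics and any distortion apply to the point x, -y, -z); pixel columns grow to the right and rows downward; lengths in mm; the calibration is good to about 2 mm. A picture is of the moment at which its call begins.
- bot.close_job(): hands the job in; it is judged then, once.
The state is a dict: "time": time; "joint_pos": joint angles; "qvel": joint speeds; "effort": joint torques, N m; "tcp_pos": TCP position; "tool_rot": TCP orientation; "wrist_force": force on the tool from outside, world axes, zero at the start; "torque": the same for the moment, N m; "grip_width": opening from 0.0 (shut) to 1.0 (fully open); "grip_force": force on a finger pad.
Only numpy, scipy, OpenCV 4.12 (cv2) and the standard library are available. Lean on these libraries where they do the work, as an engineer would, in place of code of your own. Each camera call takes 0.05 s, during which the arm holds its last target. There are 200 camera calls.

## Working session

There is one attempt and no reset: what is moved stays moved. The work goes in short steps, Python scripts to look and compute and a shell command to move; the robot and the scene stay as the last step left them, time stands still between calls to the robot, and variables do not carry over. Pictures are saved under pics/ and viewed, at most 10 in all, crops included, and the job is handed in when it is done.

```bash
mkdir -p pics
cat > h.py <<'E'
import numpy as np, cv2, pickle
from bench import bot, cams
def snap(n,fn):
    c=cams.camera(n); cv2.imwrite(f'pics/{fn}.png',c['img'][:,:,::-1]); pickle.dump(c,open(f'pics/{fn}.pkl','wb')); return c
def load(fn): return pickle.load(open(f'pics/{fn}.pkl','rb'))
def R_(c):
    r=np.array(c['rotation'],float)
    if r.shape==(4,):
        from scipy.spatial.transform import Rotation as Ro
        return Ro.from_quat(r[[1,2,3,0]]).as_matrix()
    return r
def K_(c):
    f=210/np.tan(np.radians(c['vertical_fov'])/2); return np.array([[f,0,c['cx']],[0,f,c['cy']],[0,0,1.]])
def rays(c,uv):
    p=cv2.undistortPoints(np.array(uv,float).reshape(-1,1,2),K_(c),np.array(c['dist'],float)).reshape(-1,2)
    return np.c_[p[:,0],-p[:,1],-np.ones(len(p))]@R_(c).T   # scaled to unit depth
def pts(c,uv):
    z=np.array([c['z_map'][int(round(v)),int(round(u))] for u,v in uv]); return np.array(c['xyz'])+rays(c,uv)*z[:,None]
def proj(c,P):
    q=(np.atleast_2d(P)-np.array(c['xyz']))@R_(c); q=q*[1,-1,-1]
    return cv2.projectPoints(q,np.zeros(3),np.zeros(3),K_(c),np.array(c['dist'],float))[0].reshape(-1,2)
def cloud(c):
    v,u=np.nonzero(c['z_map']>0); uv=np.c_[u,v]
    return uv, np.array(c['xyz'])+rays(c,uv)*c['z_map'][v,u][:,None]
E
python3 - <<'E'
from h import *
for n in('scene','top','wrist'):
    c=snap(n,n+'0'); print(n,c['xyz'],np.round(c['rotation'],3).tolist(),c['vertical_fov'],c['dist'])
a=np.hstack([cv2.imread('pics/scene0.png'),cv2.imread('pics/top0.png')]); cv2.imwrite('pics/a.png',a)
print(bot.get_obs())
E
```

```text
scene [1365.12465083 -410.22519529  704.42838629] [0.759, 0.417, 0.229, 0.446] 45.89430650052333 [-0.03049502  0.          0.          0.          0.        ]
top [ 412.66652227   25.14788016 1298.93659549] [-0.698, -0.063, 0.057, 0.711] 43.6232632224075 [-0.17707591  0.          0.          0.          0.        ]
wrist [ 326.84990723 -594.65248247  385.04474546] [0.828, -0.105, 0.07, -0.547] 60.5739087792911 [-0.01865327  0.          0.          0.          0.        ]
{'time': 0.15, 'joint_pos': array([ 1.05990351,  0.47763826,  0.02235398,  1.55615266, -0.01149452,
        1.10928365, -0.08309178]), 'qvel': array([ 8.27446919e-05, -1.89675230e-03, -5.54421593e-04, -2.28361418e-03,
       -4.46107713e-04,  9.36447943e-04, -2.62898957e-04]), 'effort': array([ 1.65141446e-03, -5.83297706e+01,  1.53615955e+00, -2.72876322e+01,
       -5.43431996e-02,  1.44914768e-02,  6.80550102e-05]), 'tcp_pos': array([ 264.4155933 , -620.58814682,  221.91667402]), 'tool_rot': array([-6.50972035e-04,  9.79785705e-01,  2.00048778e-01, -1.85205515e-04]), 'wrist_force': array([-0.68057148,  0.57421921, -0.55474936]), 'torque': array([ 0.03596249,  0.00386868, -0.02709612]), 'grip_force': 0.0, 'grip_width': 0.9981560435610087}
```

View pics/scene0.png

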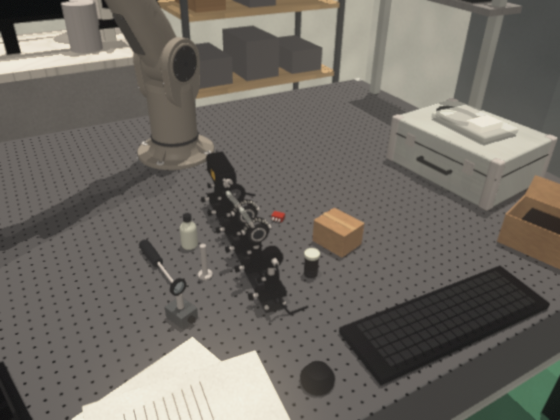

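View pics/top0.png

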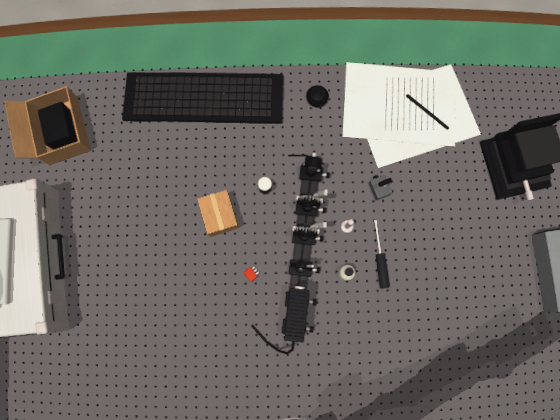

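The scene view shows the rail running from the laser (218,165) to the detector (268,290). In the top view the laser is at (297,313), the mounts are at rows 267, 235 and 205, and the detector is at (312,167). I'll enlarge both.

Run:
```python
from h import *
s=cv2.imread('pics/scene0.png')[145:315,170:320]; t=cv2.imread('pics/top0.png')[145:350,240:365]
s=cv2.resize(s,(510,578),interpolation=cv2.INTER_CUBIC); 
t=cv2.resize(t,(290,476),interpolation=cv2.INTER_CUBIC); t=cv2.copyMakeBorder(t,0,102,0,0,cv2.BORDER_CONSTANT)
a=np.hstack([s,t]).astype(float); a=255*(a/255)**.6; cv2.imwrite('pics/b.png',a)
c=load('top0'); uv,P=cloud(c)
m=(P[:,0]>350)&(abs(P[:,1]+0)<400)&(P[:,2]>60)&(P[:,2]<260)
m&=(uv[:,0]>240)&(uv[:,0]<365)&(uv[:,1]>145)&(uv[:,1]<350)
q=P[m]; print(len(q)); 
mm=(uv[:,0]>280)&(uv[:,0]<335)&(uv[:,1]>150)&(uv[:,1]<345)
for r in range(150,345,4):
    k=mm&(uv[:,1]==r)&(P[:,2]>30)
    if k.any(): i=np.argmax(P[k][:,2]); print(r,uv[k][i][0],P[k][i].round(),P[k].mean(0).round())
```

```text
2214
154 315 [739. -62. 121.] [740. -60. 118.]
158 316 [725. -63. 138.] [726. -56. 132.]
162 311 [715. -51. 139.] [717. -55. 131.]
166 316 [707. -62. 132.] [714. -52. 108.]
170 317 [701. -65. 120.] [712. -55.  76.]
174 313 [703. -59.  70.] [709. -57.  46.]
178 310 [701. -54.  35.] [702. -63.  32.]
190 326 [640. -78. 183.] [642. -73. 173.]
194 325 [631. -76. 186.] [639. -53. 149.]
198 310 [630. -45. 148.] [632. -44. 136.]
202 315 [622. -57. 141.] [624. -45. 130.]
206 315 [621. -60.  93.] [626. -47.  69.]
210 308 [618. -45.  58.] [621. -54.  39.]
214 309 [612. -49.  34.] [612. -54.  33.]
222 325 [571. -74. 178.] [572. -67. 169.]
226 325 [562. -74. 181.] [567. -43. 147.]
230 307 [559. -37. 144.] [559. -35. 138.]
234 312 [550. -48. 136.] [555. -33. 101.]
238 306 [549. -38.  74.] [552. -41.  45.]
242 302 [543. -30.  38.] [543. -41.  33.]
262 297 [488. -13. 140.] [492. -23.  88.]
266 313 [478. -47. 160.] [480. -22. 132.]
270 302 [474. -26.  76.] [475. -31.  48.]
274 297 [466. -16.  37.] [466. -27.  33.]
286 297 [436. -12. 128.] [436. -14. 124.]
290 304 [427. -27. 141.] [427. -17. 138.]
294 308 [418. -35. 146.] [418. -14. 130.]
298 307 [409. -33. 143.] [410. -11. 124.]
302 289 [401.   7. 143.] [400. -17. 115.]
306 291 [393.   3. 149.] [392. -11. 134.]
310 289 [384.   7. 146.] [383. -11. 138.]
314 288 [375.   9. 150.] [375.  -9. 141.]
318 292 [367.   1. 148.] [366.  -7. 140.]
322 304 [358. -25. 150.] [357.  -4. 132.]
326 300 [349. -16. 147.] [348.  -4. 125.]
330 302 [340. -20. 146.] [338.  -8. 111.]
334 301 [332. -18. 147.] [331.  -4. 135.]
338 298 [323. -11. 149.] [323.  -2. 140.]
342 302 [314. -20. 139.] [313.  -9. 127.][ WARN:0@0.352] global loadsave.cpp:1063 imwrite_ Unsupported depth image for selected encoder is fallbacked to CV_8U.
```

View pics/b.png

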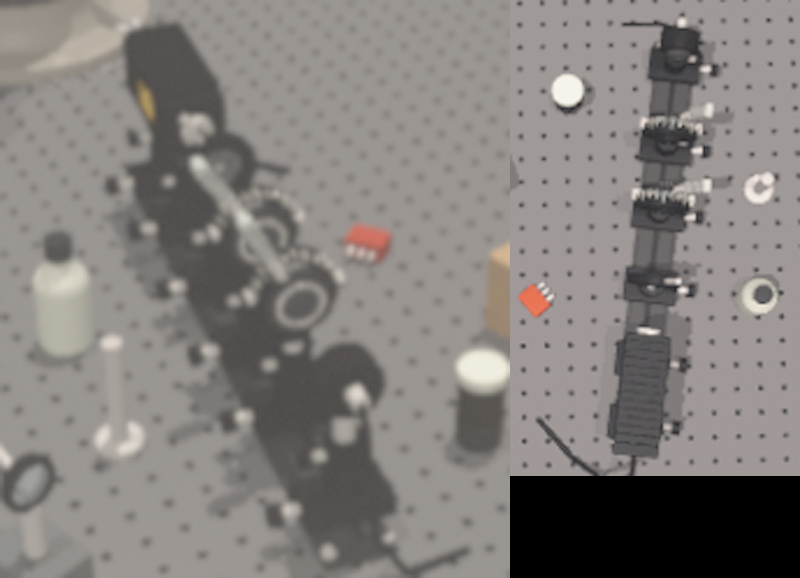

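The levers of the polariser (middle mount) and the analyser (near the detector) both lean to -y, at about +30°. The iris is the mount next to the laser. I'll take a rough fix, then look from near with the wrist camera.

Run:
```python
from h import *
c=load('wrist0'); R=R_(c); print('look',-R[:,2],'up',R[:,1], 'gp',bot.grip_point_offset)
o=bot.get_obs(); print(np.array(c['xyz'])-o['tcp_pos'])
for n in('top0','scene0'):
    c=load(n); uv,P=cloud(c)
    # rail direction: points on rail tops of things z 25..40 between 300<x<760 -> rough axis from housings
    for nm,x0 in(('ana',632),('pol',561)):
        k=(abs(P[:,0]-x0)<28)&(P[:,1]>-130)&(P[:,1]<40)&(P[:,2]>146)&(P[:,2]<200); q=P[k]
        print(n,nm,len(q)); print(q[np.argsort(q[:,2])][::max(1,len(q)//14)].round(0).tolist())
c=load('top0');uv,P=cloud(c)
for nm,a,b in(('laser',310,430),('det',700,750),('rail1',440,465),('rail2',500,540),('rail3',580,610),('rail4',655,690)):
    lo,hi=(100,160) if nm in('laser','det') else (14,26)
    k=(P[:,0]>a)&(P[:,0]<b)&(abs(P[:,1]+30)<70)&(P[:,2]>lo)&(P[:,2]<hi); q=P[k]; print(nm,k.sum(),q.mean(0).round(1),np.percentile(q[:,1],[2,98]).round(1))
```

```text
look [-0.23132725 -0.09645279 -0.96808293] up [ 0.89053267  0.37965754 -0.25062264] gp 18.700000000000003
[ 62.43431393  25.93566436 163.12807144]
top0 ana 76
[[630.0, -43.0, 146.0], [634.0, -43.0, 148.0], [637.0, -61.0, 155.0], [644.0, -63.0, 158.0], [643.0, -65.0, 160.0], [636.0, -67.0, 164.0], [633.0, -66.0, 167.0], [632.0, -77.0, 169.0], [643.0, -71.0, 173.0], [633.0, -72.0, 175.0], [637.0, -70.0, 177.0], [637.0, -81.0, 178.0], [634.0, -76.0, 180.0], [641.0, -76.0, 182.0], [634.0, -78.0, 183.0], [641.0, -78.0, 189.0]]
top0 pol 76
[[569.0, -53.0, 146.0], [571.0, -55.0, 148.0], [570.0, -56.0, 154.0], [568.0, -56.0, 157.0], [570.0, -58.0, 159.0], [569.0, -60.0, 161.0], [567.0, -62.0, 164.0], [564.0, -62.0, 166.0], [561.0, -66.0, 170.0], [572.0, -68.0, 171.0], [567.0, -66.0, 173.0], [571.0, -70.0, 175.0], [567.0, -74.0, 177.0], [560.0, -72.0, 178.0], [568.0, -76.0, 180.0], [564.0, -72.0, 182.0]]
scene0 ana 91
[[634.0, -43.0, 146.0], [643.0, -59.0, 149.0], [646.0, -67.0, 154.0], [647.0, -69.0, 157.0], [647.0, -72.0, 161.0], [647.0, -67.0, 164.0], [648.0, -70.0, 165.0], [649.0, -72.0, 
[... 160 characters left out ...]
 182.0], [645.0, -76.0, 184.0]]
scene0 pol 81
[[571.0, -53.0, 146.0], [574.0, -61.0, 151.0], [574.0, -57.0, 154.0], [576.0, -62.0, 157.0], [577.0, -58.0, 159.0], [577.0, -67.0, 161.0], [576.0, -60.0, 163.0], [575.0, -70.0, 166.0], [573.0, -69.0, 167.0], [575.0, -66.0, 169.0], [574.0, -65.0, 171.0], [573.0, -75.0, 173.0], [571.0, -75.0, 175.0], [562.0, -75.0, 177.0], [567.0, -68.0, 178.0], [574.0, -78.0, 179.0], [574.0, -74.0, 181.0]]
laser 1050 [373.   -8.9 139.7] [-33.7  14.8]
det 245 [716.9 -56.5 126.1] [-74.8 -38.2]
rail1 148 [452.  -20.1  20.5] [-37.8  -3.7]
rail2 218 [520.2 -30.4  20.4] [-47.1 -12.4]
rail3 102 [600.8 -41.4  20.4] [-56.5 -24.4]
rail4 105 [679.4 -52.4  20.2] [-68.6 -34. ]
```

```bash
cat >> h.py <<'E'
from scipy.spatial.transform import Rotation as Ro
E
python3 - <<'E'
from h import *
o=bot.get_obs(); c=load('wrist0'); T=Ro.from_quat(o['tool_rot'][[1,2,3,0]])
off=np.array(c['xyz'])-o['tcp_pos']; look=-R_(c)[:,2]
for t in(0,.3,.5):
  M=Ro.from_euler('Z',-.141)*Ro.from_euler('Y',t)*Ro.from_euler('Z',-.543+.141)
  cam=np.array([605,-50,150])-M.apply(look)*270; tcp=cam-M.apply(off)
  print(t,M.as_rotvec().round(3),tcp.round(),(tcp-o['tcp_pos']).round(),cam.round(),M.apply(look).round(2))
E
```

```text
0 [ 0.     0.    -0.543] [605. -50. 248.] [341. 571.  26.] [672. -60. 411.] [-0.25  0.04 -0.97]
0.3 [-0.04   0.301 -0.539] [634. -54. 244.] [369. 567.  22.] [745. -70. 380.] [-0.52  0.08 -0.85]
0.5 [-0.066  0.502 -0.532] [652. -57. 236.] [387. 564.  14.] [788. -76. 347.] [-0.68  0.1  -0.73]
```

```bash
python3 -m pendant '[[[0,0,0],[0,0,50],255],[[0,0,-0.15],[20,40,60],255],[[0,0,-0.3],[55,80,60],255],[[0,0,-0.4],[90,120,60],255],[[-0.01,0.05,-0.5],[125,160,60],255],[[-0.02,0.1,-0.53],[155,200,60],255],[[-0.03,0.2,-0.54],[185,240,60],255],[[-0.04,0.3,-0.539],[215,280,60],255],[[-0.04,0.3,-0.539],[240,320,60],255],[[-0.04,0.3,-0.539],[265,360,60],255],[[-0.04,0.3,-0.539],[290,400,60],255],[[-0.04,0.3,-0.539],[315,440,60],255]]'
```

```text
time: 1.35
tcp_pos: [580.4, -179.0, 282.3]
tool_rot: [-0.01, 0.986, -0.069, -0.149]
wrist_force: [1.7, 0.1, 0.0]
grip_width: 0.009
grip_force: 0.0
```

Next I need the TCP at about (650,-54,285).

```bash
python3 -m pendant '[[[0,0,0],[25,40,0],255],[[0,0,0],[50,80,0],255],[[0,0,0],[70,125,0],255],[[0,0,0],[70,125,0],255],[[0,0,0],[70,125,0],255]]'
python3 - <<'E'
from h import *
c=snap('wrist','w1'); print(c['xyz']); print(bot.get_obs()['tcp_pos'])
im=cv2.imread('pics/w1.png').astype(float); cv2.imwrite('pics/w1b.png',(255*(im/255)**.6).astype(np.uint8))
E
```

```text
time: 1.85
tcp_pos: [649.7, -54.4, 281.9]
tool_rot: [-0.01, 0.986, -0.068, -0.149]
wrist_force: [0.6, -0.5, 0.7]
grip_width: 0.002
grip_force: 0.0
[761.27516546 -70.40586726 417.76890634]
[649.31375438 -56.61317544 282.14528247]
```

View pics/w1b.png

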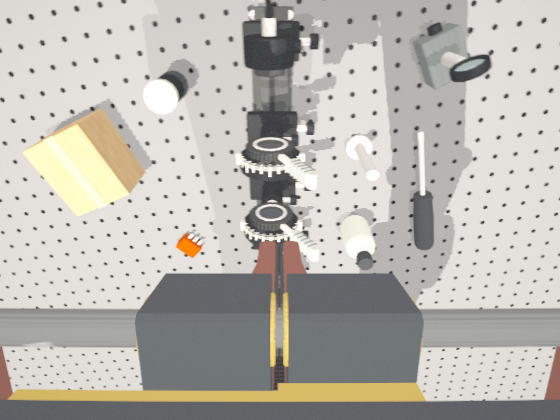

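The wrist view, which is upside down with +x up, shows the detector at (270,40). The analyser is at (270,150) with its white lever running to (312,182). The polariser is at (272,220) with its lever running to (315,255). Both levers are clear, so I'll fit their angles from the depth.

```bash
cat >> h.py <<'E'
B=np.array([.990,-.1405,0]); B/=np.linalg.norm(B); Y=np.array([-B[1],B[0],0])
def levers(c,boxes):
    im=c['img'].astype(int); uv,P=cloud(c); br=im[uv[:,1],uv[:,0]].min(1); 
    out={}
    for n,(u0,v0,u1,v1) in boxes.items():
        k=(uv[:,0]>u0)&(uv[:,0]<u1)&(uv[:,1]>v0)&(uv[:,1]<v1)&(P[:,2]>110)
        q=P[k]; s=np.c_[q@B,q@Y,q[:,2]]; out[n]=(s,br[k],uv[k])
    return out
E
python3 - <<'E'
from h import *
c=load('w1'); uv,P=cloud(c)
for a,b in((585,605),(655,685)):
    k=(P[:,0]>a)&(P[:,0]<b)&(abs(P[:,1]+45)<35)&(P[:,2]>14)&(P[:,2]<26); s=P[k]@Y; print('rail',k.sum(),(P[k]@B).mean().round(1),s.mean().round(2),np.percentile(s,[1,99]).round(1))
L=levers(c,{'ana':(225,130,330,195),'pol':(225,195,330,265)})
for n,(s,br,p) in L.items():
    print(n,len(s),s[:,2].max(), 'housing y range', np.percentile(s[(s[:,2]<143)][:,1],[1,99]).round(1))
    g=(s[:,2]>150)&(br>90); q=s[g]; print(' grip',len(q),q.mean(0).round(1),np.percentile(q[:,0],[2,98]).round(1))
    m=q.mean(0)[1:]; w,V=np.linalg.eigh(np.cov((q[:,1:]-m).T)); d=V[:,1]*np.sign(V[1,1]); print(' ang',np.degrees(np.arctan2(-d[0],d[1])).round(1))
    r=cv2.minAreaRect(q[:,1:].astype(np.float32)); print(r, np.round(cv2.boxPoints(r),1).tolist())
    for z in range(150,188,4):
        h=q[abs(q[:,2]-z)<2]
        if len(h): print(z,len(h),h[:,1].min().round(1),h[:,1].max().round(1),h[:,0].min().round(1),h[:,0].max().round(1))
E
```

```text
rail 63 586.2 48.16 [34.7 61.5]
rail 915 670.4 45.86 [29.1 62.7]
ana 2357 183.45742528278757 housing y range [17.2 74.7]
 grip 606 [645.   20.1 171.4] [637.2 649.4]
 ang 30.2
((20.146381378173828, 166.05874633789062), (10.9133939743042, 38.32441329956055), 26.1397762298584) [[6.800000190734863, 180.89999389648438], [23.700000762939453, 146.5], [33.5, 151.3000030517578], [16.600000381469727, 185.6999969482422]]
150 4 23.9 31.8 642.7 648.6
154 30 20.9 31.1 637.8 649.2
158 57 17.9 30.4 637.1 649.6
162 61 15.9 28.9 636.5 649.3
166 70 13.9 26.7 637.1 649.9
170 64 14.1 24.6 636.4 649.6
174 78 11.2 22.4 636.7 649.5
178 80 9.7 20.3 636.8 649.4
182 162 10.3 19.0 636.7 649.4
pol 2925 307.5764093872745 housing y range [16.6 74.1]
 grip 479 [579.1  15.8 174. ] [566.8 665.6]
 ang -7.8
((24.636398315429688, 229.41932678222656), (158.1916046142578, 26.326766967773438), 82.23530578613281) [[0.8999999761581421, 152.8000030517578], [27.0, 149.3000030517578], [48.400001525878906, 306.0], [22.299999237060547, 309.6000061035156]]
150 7 19.3 26.5 576.6 577.6
154 48 15.9 27.4 568.4 578.2
158 47 14.3 26.5 570.7 578.3
162 44 11.0 23.1 573.4 578.4
166 53 8.6 19.9 567.5 578.3
170 70 6.3 18.1 565.4 578.8
174 63 3.9 15.7 566.1 578.5
178 122 4.3 13.5 565.6 578.7
182 3 7.0 8.5 570.0 573.9
```

```bash
cat >> h.py <<'E'
def fit(s,ax,th,thr=None):
    """lever angle deg from grip points r 40..73, edges midline; ax=(y',z) of axis"""
    for _ in range(8):
        t=np.radians(th); o=np.array([-np.sin(t),np.cos(t)]); n=np.array([np.cos(t),np.sin(t)])
        d=s[:,1:]-ax; r=d@o; e=d@n; k=(r>42)&(r<72)&(abs(e)<14); bins=np.arange(42,72,4); R=[];E=[]
        for b in bins:
            h=e[k&(r>=b)&(r<b+4)]
            if len(h)>8: R.append(b+2);E.append((np.percentile(h,4)+np.percentile(h,96))/2)
        p=np.polyfit(R,E,1); th2=th-np.degrees(p[0]); mid=np.mean(E)
        th=th2
    return th, th-np.degrees((mid)/57), mid   # slope angle, and approx angle by position
def circ(s):
    A=np.c_[2*s[:,1:],np.ones(len(s))]; x=np.linalg.lstsq(A,(s[:,1:]**2).sum(1),rcond=None)[0]; return x[:2],np.sqrt(x[2]+x[0]**2+x[1]**2)
E
python3 - <<'E'
from h import *
c=load('w1')
L=levers(c,{'ana':(225,130,330,195),'pol':(225,195,330,265)})
for n,x0,x1,th in(('ana',634,651,26),('pol',564,580,31)):
    s,br,p=L[n]; g=(s[:,0]>x0)&(s[:,0]<x1)&(s[:,2]<200)&(br>90)
    f=g&(s[:,0]>x1-5)
    for ay in(45,46,47): print(n,ay,'all',np.round(fit(s[g],np.array([ay,115]),th),2),'face',np.round(fit(s[f],np.array([ay,115]),th),2))
    # housing rim: points behind lever plane, z 120..150, y>48 side and all
    h=(s[:,0]<x0+4)&(s[:,0]>x0-18)&(s[:,2]<146)&(s[:,2]>118)
    for z in range(118,146,4):
        q=s[h&(abs(s[:,2]-z)<2)]
        if len(q): print(z,len(q),q[:,1].min().round(1),q[:,1].max().round(1),q[:,0].min().round(1),q[:,0].max().round(1))
E
```

```text
ana 45 all [26.97 24.95  2.  ] face [26.85 25.3   1.54]
ana 46 all [27.25 25.86  1.38] face [26.76 26.18  0.58]
ana 47 all [27.09 26.75  0.33] face [26.88 27.1  -0.22]
118 5 20.6 71.5 637.5 637.9
122 59 16.2 76.1 625.4 638.0
126 22 19.1 72.8 629.2 638.0
130 47 21.0 71.6 624.4 638.0
134 53 61.3 68.8 624.2 637.9
138 120 26.2 65.9 623.8 638.0
142 410 31.4 60.6 623.9 638.0
pol 45 all [31.69 30.61  1.08] face [32.26 30.85  1.4 ]
pol 46 all [32.19 31.5   0.68] face [32.51 31.73  0.78]
pol 47 all [31.98 32.32 -0.34] face [32.14 32.54 -0.4 ]
118 8 15.2 71.3 555.8 567.0
122 68 15.3 75.2 553.9 567.7
126 32 18.5 75.0 559.3 567.6
130 53 20.8 71.0 553.0 568.0
134 50 23.9 68.4 552.5 567.6
138 103 27.7 65.4 552.7 567.7
142 241 29.7 61.3 553.1 567.8
```

Results in the beam frame:

| Item | Value |
|---|---|
| Analyser axis | y' = 46, z = 115 |
| Lever plane | x' = 643 |
| Analyser angle | about +27° |
| Polariser angle | about +32° |
| Target for the analyser | about -58° |

I'll set the tool upright and go down on the -y side of the analyser lever.

```bash
python3 -m pendant '[[[-0.014,-0.1,0],[-4,-20,-10],255],[[-0.028,-0.2,0],[-8,-40,-30],255],[[-0.042,-0.297,0],[-11,-58,-50],255],[[-0.042,-0.297,0],[-11,-58,-50],255],[[-0.042,-0.297,0],[-11,-58,-80],255],[[-0.042,-0.297,0],[-11,-58,-110],255],[[-0.042,-0.297,0],[-11,-58,-123],255],[[-0.042,-0.297,0],[-11,-58,-123],255],[[-0.042,-0.297,0],[-11,-58,-123],255]]'
python3 - <<'E'
from h import *
o=bot.get_obs(); p=o['tcp_pos']; print(p@B,p@Y,p[2],Ro.from_quat(o['tool_rot'][[1,2,3,0]]).as_matrix().round(3).tolist(),o['wrist_force'])
s=snap('wrist','w2'); t=snap('top','t2')
a=np.hstack([cv2.imread('pics/w2.png')[:,100:440],cv2.resize(cv2.imread('pics/t2.png')[150:290,240:380],(420,420))]); cv2.imwrite('pics/c.png',(255*(a/255)**.7).astype(np.uint8))
E
```

```text
time: 2.8
tcp_pos: [639.4, -114.5, 160.8]
tool_rot: [0.0, 0.998, -0.07, 0.001]
wrist_force: [-0.0, -0.1, 0.9]
grip_width: 0.006
grip_force: 0.0
649.1558224124158 -23.545139053333745 160.78113670727532 [[0.99, -0.141, 0.002], [-0.141, -0.99, -0.001], [0.002, 0.001, -1.0]] [-0.00874882 -0.08244911  0.93693336]
```

View pics/c.png

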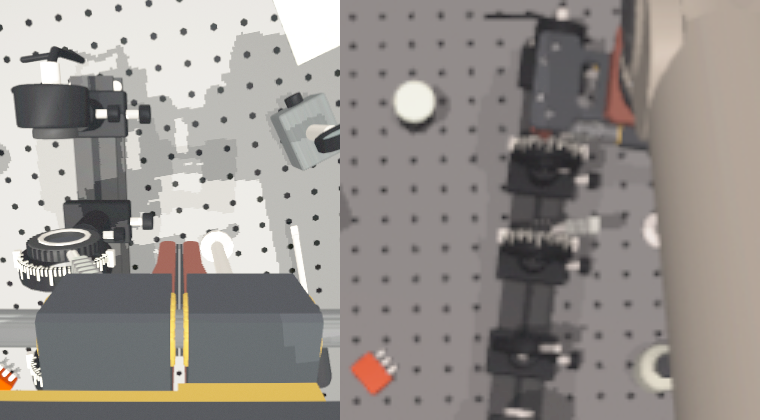

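The closed fingertips (175,260) stand clear on the -y side of the analyser lever (80,262). I'll push gently toward +y.

```bash
python3 -m pendant '[[[0,0,0],[1.1,8,0],255],[[0,0,0],[2,14,0],255],[[0,0,0],[2.8,20,0],255],[[0,0,0],[3.5,25,0],255],[[0,0,0],[4.2,30,0],255],[[0,0,0],[4.9,35,0],255],[[0,0,0],[5.6,40,0],255],[[0,0,0],[6.3,45,0],255],[[0,0,0],[7,50,0],255],[[0,0,0],[7.7,55,0],255],[[0,0,0],[8.4,60,0],255],[[0,0,0],[8.8,63,0],255]]'
python3 - <<'E'
from h import *
o=bot.get_obs(); p=o['tcp_pos']; print(p@B,p@Y,p[2],o['wrist_force'])
E
```

```text
time: 4.1
tcp_pos: [647.4, -50.3, 159.5]
tool_rot: [0.0, 0.998, -0.07, 0.0]
wrist_force: [0.8, -1.2, -0.3]
grip_width: 0.004
grip_force: 0.8
648.0502575801738 41.12021464405124 159.5389056738074 [ 0.7828052  -1.16019135 -0.25868019]
```

```bash
python3 -m pendant '[[[0,0,0],[0.7,5,0.5],255],[[0,0,0],[1.4,10,1],255],[[0,0,0],[2.1,15,0.5],255],[[0,0,0],[2.8,20,-0.5],255],[[0,0,0],[3.4,24,-1.5],255],[[0,0,0],[4,28,-3],255],[[0,0,0],[4.4,31,-5],255],[[0,0,0],[4.4,31,-5],255]]'
python3 - <<'E'
from h import *
o=bot.get_obs(); p=o['tcp_pos']; print(p@B,p@Y,p[2],o['wrist_force'])
c=snap('wrist','w3'); snap('top','t3'); snap('scene','s3')
L=levers(c,{'x':(100,100,330,272)})['x'][0]
k=(L[:,0]>632)&(L[:,0]<652)&(L[:,2]>148)&(L[:,2]<200)|(L[:,0]>632)&(L[:,0]<652)&(L[:,1]>76)&(L[:,2]<200)
q=L[k]; print(len(q)); 
for y in range(76,125,4):
    h=q[abs(q[:,1]-y)<2]
    if len(h): print(y,len(h),h[:,2].min().round(1),h[:,2].max().round(1))
cv2.imwrite('pics/d.png',np.hstack([cv2.imread('pics/w3.png')[150:300,50:350],cv2.resize(cv2.imread('pics/s3.png')[190:290,200:300],(150,150))]))
a=np.hstack([cv2.resize(cv2.imread('pics/w3.png')[150:300,100:320],(440,300)),cv2.resize(cv2.imread('pics/s3.png')[200:290,215:305],(300,300))]);cv2.imwrite('pics/d.png',a)
E
```

```text
time: 4.9
tcp_pos: [651.8, -18.9, 154.4]
tool_rot: [-0.0, 0.998, -0.07, 0.0]
wrist_force: [0.7, -0.0, 0.2]
grip_width: 0.006
grip_force: 0.0
648.0341142263508 72.84761630971893 154.37579411488608 [ 0.66078705 -0.00674154  0.24433551]
375
84 77 147.9 161.9
88 113 150.8 166.0
92 88 153.9 167.1
96 62 158.1 167.6
100 16 163.2 167.4
```

View pics/d.png

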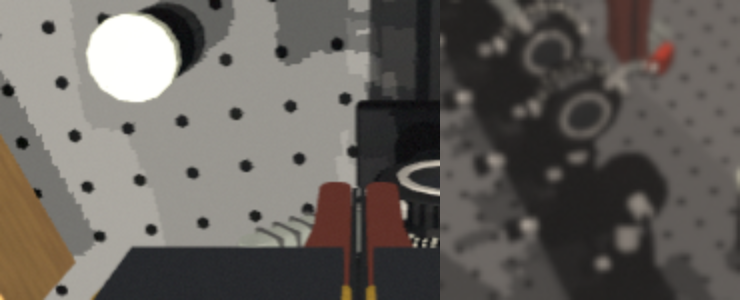

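The lever now leans to +y at about -48°, with the fingertips just behind it. I'll push about 8° more, then back off up and to -y before measuring.

```bash
python3 -m pendant '[[[0,0,0],[0.3,2,-1.6],255],[[0,0,0],[0.6,4,-3.6],255],[[0,0,0],[0.7,5,-4.6],255],[[0,0,0],[0.7,5,-4.6],255],[[0,0,0],[0.3,2,0],255],[[0,0,0],[-1,-10,15],255],[[0,0,0],[-3,-30,45],255],[[0.014,0.1,0],[-3,-40,80],255],[[0.028,0.2,0],[-3,-40,110],255],[[0.042,0.297,0],[0,-40,127],255],[[0.042,0.297,0],[0,-40,127],255],[[0.042,0.297,0],[0,-40,127],255]]'
cat > m.py <<'E'
from h import *
import sys
c=snap('wrist',sys.argv[1]); s=levers(c,{'x':(100,80,420,275)})['x'][0]
br=levers(c,{'x':(100,80,420,275)})['x'][1]
for n,x0,x1,th in(('ana',634,651,-56),('pol',564,580,31)):
    g=(s[:,0]>x0)&(s[:,0]<x1)&(s[:,2]<200)&(br>70); f=g&(s[:,0]>x1-5)
    h=(s[:,0]<x0+4)&(s[:,0]>x0-18)&(s[:,2]>126)&(s[:,2]<140); z=[]
    for zz in range(128,140,3):
        q=s[h&(abs(s[:,2]-zz)<1.5)]
        if len(q): z.append([q[:,1].min().round(1),q[:,1].max().round(1)])
    print(n,g.sum(),z)
    for ay in(46,47): print(ay,'all',np.round(fit(s[g],np.array([ay,115]),th),2),'face',np.round(fit(s[f],np.array([ay,115]),th),2))
im=cv2.imread(f'pics/{sys.argv[1]}.png')[90:275,170:400]; cv2.imwrite(f'pics/{sys.argv[1]}c.png',cv2.resize(im,(690,555),interpolation=cv2.INTER_CUBIC))
E
python3 m.py w4
```

```text
time: 6.25
tcp_pos: [652.0, -60.7, 281.3]
tool_rot: [-0.01, 0.987, -0.07, -0.148]
wrist_force: [-0.8, -0.8, -1.4]
grip_width: 0.008
grip_force: 0.0
ana 1460 [[np.float64(19.4), np.float64(71.3)], [np.float64(21.1), np.float64(70.3)], [np.float64(22.8), np.float64(68.8)], [np.float64(24.7), np.float64(66.5)]]
46 all [-52.26 -49.74  -2.51] face [-52.53 -50.32  -2.2 ]
47 all [-52.49 -49.05  -3.42] face [-52.23 -49.71  -2.51]
pol 821 [[np.float64(20.0), np.float64(71.5)], [np.float64(21.0), np.float64(70.1)], [np.float64(23.0), np.float64(68.6)], [np.float64(27.8), np.float64(66.0)]]
46 all [32.47 32.56 -0.09] face [32.73 32.83 -0.1 ]
47 all [32.92 33.45 -0.53] face [33.18 33.49 -0.31]
```

View pics/w4c.png

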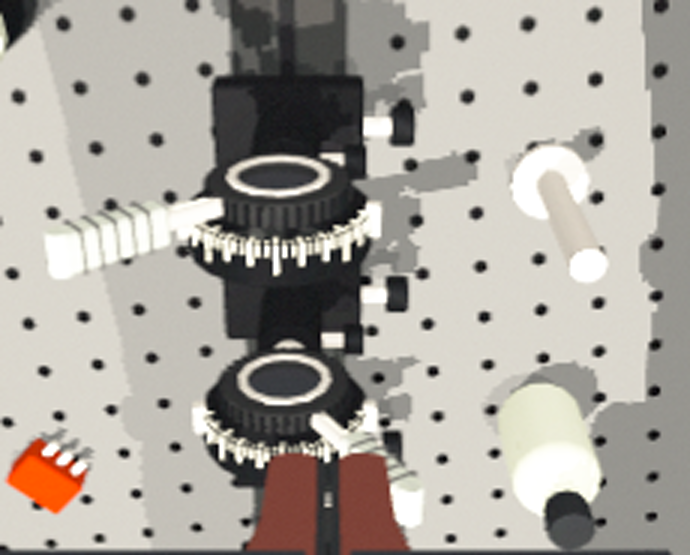

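The lever sits at about -52°, against a target of about -57.5° (polariser about 32.6°). Nothing else has moved. My finger model over-predicted by about 5°, so I'll do one more push of about 5.5°.

```bash
python3 -m pendant '[[[-0.014,-0.1,0],[-3,0,-20],255],[[-0.028,-0.2,0],[-3,5,-45],255],[[-0.042,-0.297,0],[-2,15,-80],255],[[-0.042,-0.297,0],[-1,28,-110],255],[[-0.042,-0.297,0],[-0.7,35,-119],255],[[-0.042,-0.297,0],[0.4,43,-127],255],[[-0.042,-0.297,0],[0.7,45,-131.6],255],[[-0.042,-0.297,0],[1,47,-133.6],255],[[-0.042,-0.297,0],[1.3,49,-135.6],255],[[-0.042,-0.297,0],[1.3,49,-135.6],255],[[-0.042,-0.297,0],[0.7,44,-129],255],[[-0.042,-0.297,0],[-1,30,-112],255]]'
python3 -m pendant '[[[0,0,0],[-2,-20,30],255],[[0.014,0.1,0],[-3,-40,70],255],[[0.028,0.2,0],[-2,-60,95],255],[[0.042,0.297,0],[1,-70,112],255],[[0.042,0.297,0],[1,-70,112],255],[[0.042,0.297,0],[1,-70,112],255]]'
python3 m.py w5
```

```text
time: 7.5
tcp_pos: [650.0, -28.9, 169.0]
tool_rot: [-0.0, 0.998, -0.069, -0.001]
wrist_force: [1.1, -0.0, -0.1]
grip_width: 0.008
grip_force: 0.0
time: 8.1
tcp_pos: [652.1, -100.3, 281.0]
tool_rot: [-0.01, 0.986, -0.07, -0.148]
wrist_force: [0.5, 0.2, 0.5]
grip_width: 0.004
grip_force: 0.0
ana 1503 [[np.float64(20.0), np.float64(71.6)], [np.float64(21.5), np.float64(71.0)], [np.float64(22.5), np.float64(69.4)], [np.float64(24.8), np.float64(66.3)]]
46 all [-58.06 -54.56  -3.48] face [-58.5  -55.08  -3.4 ]
47 all [-57.95 -54.01  -3.92] face [-58.58 -54.63  -3.93]
pol 845 [[np.float64(19.4), np.float64(71.2)], [np.float64(21.1), np.float64(70.3)], [np.float64(22.9), np.float64(68.7)], [np.float64(28.9), np.float64(66.0)]]
46 all [25.19 30.62 -5.4 ] face [27.85 31.16 -3.29]
47 all [28.76 31.78 -3.01] face [28.56 32.08 -3.5 ]
```

View pics/w5c.png

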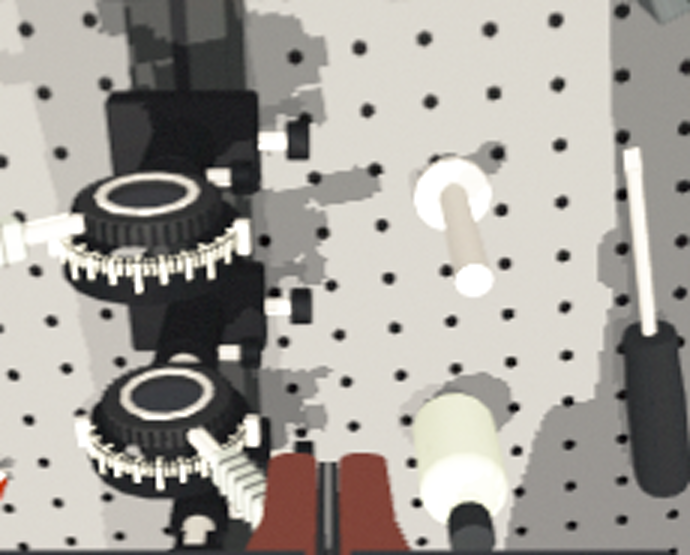

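The slope fit gives -58° but the position fit gives -54.6°. I'll find the axis height in this frame from the white ring on each ring face to settle which is right.

Run:
```python
from h import *
for fn in('w4','w5'):
    c=load(fn); s,br,p=levers(c,{'x':(100,80,420,275)})['x']
    for n,x0,x1,th in(('ana',634,651,-57),('pol',564,580,32)):
        f=(s[:,0]>x0)&(s[:,0]<x1+4)&(abs(s[:,1]-46)<19)&(s[:,2]<136)&(s[:,2]>94)&(br>120)
        q=s[f]; 
        r=np.hypot(q[:,1]-46,q[:,2]-116); q=q[(r<20)&(r>9)]
        if len(q)>20:
            e=cv2.fitEllipse(q[:,1:].astype(np.float32)); cc,rr=circ(q); print(fn,n,len(q),'x',q[:,0].min(),q[:,0].max(),'circ',cc.round(2),rr.round(2),'ell',np.round(e[0],2),np.round(e[1],1))
            g=(s[:,0]>x0)&(s[:,0]<x1)&(s[:,2]<200)&(br>70); print(np.round(fit(s[g],cc,th),2),np.round(fit(s[g&(s[:,0]>x1-5)],cc,th),2))
```

```text
w4 ana 127 x 645.2993035896816 648.2749527218291 circ [ 45.79 117.86] 13.78 ell [ 45.77 118.15] [26.8 28.1]
[-52.76 -52.12  -0.63] [-52.26 -52.78   0.51]
w4 pol 127 x 571.3417488814077 577.56044992002 circ [ 45.37 117.28] 13.88 ell [ 45.37 117.49] [27.3 28.2]
[30.68 33.46 -2.76] [30.07 33.42 -3.33]
w5 ana 135 x 644.3765961196495 648.5027602580957 circ [ 45.77 117.67] 13.8 ell [ 45.74 117.77] [27.4 28.2]
[-58.47 -57.01  -1.45] [-58.4  -57.58  -0.81]
w5 pol 135 x 571.0306948874668 577.5861989475721 circ [ 45.42 117.37] 13.8 ell [ 45.36 117.56] [27.  28.3]
[24.93 31.21 -6.25] [24.44 31.83 -7.35]
```

With the axis corrected (the camera reads about 2.7 mm high), both fits agree: analyser about -57.6° and polariser about +32.5°, so about 90° apart. The hand is clear of everything, so I'll hand the job in.

```bash
python3 -c "
from bench import bot
print(bot.get_obs()['wrist_force']); print(bot.close_job())"
```

```text
[-0.31310858  0.22204892 -0.60433722]
the job is handed in; nothing more can be done
None
```

The analyser lever now stands at about -57.6° and the polariser at about +32.5°, so they are crossed at 90° to within about 1° or 2° by my camera measurement; only the analyser lever was pushed, the hand is clear, and the job is handed in.

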